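# Dip the paste brush, clip it away and cover the pot

### The arm

A 6-joint arm with a two-finger parallel gripper is mounted at the origin on the work surface. World frame = base frame: x ahead of the robot, y to its left, z up, the work surface at z = 0. Lengths are in m, angles in rad, forces in N, time in s.
With the tool pointing down it reaches from about 0.25 to 0.775 m from the base axis. Payload 4 kg.
Tool frame: the origin (TCP) lies on the centre line of the jaws, within the pads' length; the fingertips stand robot.tips_ahead ahead of it and the grasp point (between the pads) lies 8 mm behind it (robot.tips_ahead is the distance from the TCP to the fingertips, in m); z points along the fingers, y is the line along which they close (so a half turn about z gives the same grasp; the last joint's range is limited). The gripper opens to 94 mm and grips with 3 to 60 N. Pads are 16 mm wide; open, the fingers measure 119 mm over their backs; the gripper's body (75 mm by 177 mm) begins 78 mm behind the grasp point.
Start: joints at [-1.275, 0.087, 1.371, -0, 1.684, -0.103], TCP at [0.214, -0.507, 0.217] pointing down, gripper open.
Joint ranges: [-3.1, 3.1], [-0.76, 2.03], [0.27, 2.55], [-1.08, 4.22], [0.17, 2.65], [-2.57, 2.57]. Speed limits (rad/s): [2.79, 2.79, 3.14, 3.14, 3.14, 3.14].

### API

Orientations are given as [roll, pitch, yaw] about the fixed x, y, z axes, in that order (R = Rz(yaw) Ry(pitch) Rx(roll)).
In Python, from bench import robot, snapshot, close_job, spotter gives the robot as it stands. The module is installed in compiled form; this text tells all that it offers.
- The arm moves only by the tool servo_tool, never from a script. Its argument "commands" is one flat list of numbers, 7 for each row, row after row: the shift along the tool's x, y, z in m, then the turn, a rotation vector about the tool's x, y, z in degrees, then the finger opening in m, from 0 to 0.094. In form: [x, y, z, ax, ay, az, grip, x, y, z, ax, ay, az, grip, ...]. A call has 1 to 10 rows; each row is the pose to reach, as a shift and turn from the pose commanded when the call began, along the tool's axes at that moment; what a row does not reach only later rows make up. A row lasts 1/8 s, in which the tool goes at most 62.5 mm and 10.7 degrees, less where a joint would pass 70% of its speed; a pose out of reach is approached as far as the arm can. A call with a gripper value outside its range is refused whole. The fingers move at their own pace and stop on an object; the grip force is fixed at half the most. Time passes only in rows, so rows that repeat a pose let the fingers close. It gives the time, the measured TCP pose, the force, the opening and the grip force at its end, in the units of the state.
- robot.get_obs(): the state, without advancing time (a new reading comes with each control period).
- snapshot(name): name is "scene" or "top"; returns a dict with "img" (400x640x3 uint8, blue, green, red), "camera_matrix" (3x3 intrinsics, pixels), "extrinsics" (4x4, takes a point from camera to world coordinates). Camera axes: x right, y down, z forward; pixel columns grow to the right and rows downward; lengths in m; the calibration is good to about 2 mm. A picture is of the moment at which its call begins. There is no depth.
- close_job(): hands the job in; it is judged then, once.
Trained networks look in a picture, given as the dict that the camera call returned (one of the last four; its "shot" number tells which), for a name from the list of things; names that differ only in an ending like _2 or _b are one class to them, and where a whole thing is asked for, a point or a joint stands for the part that bears it (a point fixed in the world has none). Each returns a list of dicts, best first, with "conf" (0 to 1); they miss things now and then, are a little off and sometimes report something else, mostly with a low value. They report only what shows in the picture. A call takes as long as a camera call.
- spotter.trace(name, picture): "region" (400x640 bool, what is visible of it) and "box" ([left, top, width, height] in pixels, round what is visible of it).
The state is a dict: "time": time; "joint_positions": joint angles; "qvel": joint speeds; "joint_torque": joint torques, N m; "tool_pos": TCP position; "ee_rot": TCP orientation; "wrist_force": force on the tool from outside, world axes, zero at the start; "wrist_torque": the same for the moment, N m; "width": finger opening in m; "finger_force": force on a finger pad.
Only numpy, scipy, OpenCV 4.12 (cv2) and the standard library are available. Lean on these libraries where they do the work, as an engineer would, in place of code of your own. Each camera call takes 0.05 s, during which the arm holds its last target. There are 200 camera calls.

### The job

Take the paste brush (the stick with bristles, not the plain one beside it) from its rest and dip the bristles into the open paste pot. Then push the brush stick down past the sprung jaw of the leaning fork clip until it sits fully home with the jaw closed over it, let go, and put the lid on the pot. Leave everything else where it is.

Things in the scene. Friction and masses are not known exactly. Their poses are not given: they have to be found in the camera images.
- brush: paste brush, loose, 60 g: light-wood round stick 14 mm thick (x -80 to +60 mm), metal ferrule 16 mm thick (to +78), dark bristles up to 18 mm thick (to +105). Origin on the axis at the place to grip, 105 mm from the bristle end; x along the axis to the bristles. Lies level on the rest, axis 52 mm above the table, in the left or right notches
- brush_tip (a point): end of the brush's bristles, on its axis, 105 mm from the brush's origin
- spindle: plain light-wood stick, loose, 14 mm in diameter, 180 mm long, no bristles; origin at its middle, x along it. Lies parallel to the brush in the other notches of the rest. To be left there
- rest: plywood rest, fixed: board 120 x 150 x 6 mm (x, y, z), two uprights 10 mm thick at x = -45 and +45 mm, 130 mm wide, 45 mm high, with nubs to 54 mm forming 17 mm notches at y = -45 and +45 mm. Sticks lie along its x; between the uprights they are free all round (39 mm of air beneath). Origin under the board's centre
- clip: aluminium clip stand, fixed: board 8 mm thick, 200 mm wide (y), x = -40 to +110 mm; behind and above the clip a rail (height 145 to 185 mm, x = 77 to 107 mm) on two 30 mm posts at y = -85 and +85 mm, so a wide hand must lean back. Origin on the table under the clip's seat; +x points from the clip's open side to the rail
- clip_seat (a point): axis of a seated stick, mid-clip, 80 mm above the table. y along the stick (level), z out of the fork's mouth, leaning 28 deg from vertical to the stand's -x, x across the slot. Fork cheeks 12 mm thick at y = -40 and +40 mm; between them nothing above z = -30 mm. Slot 17 mm wide, floor z = -7 mm; flared prong to z = 29 mm at -x, sprung jaw to z = 33 mm at +x. Stick enters along -z
- jaw (a joint): sprung jaw of the clip: one black part with a slanted nose at each cheek, overhanging the seated stick at z = +6 to +15 mm of clip_seat. Hinge angle in rad: 0 closed, grows to about 0.15 as a stick is pushed past (about 5 to 12 N), springs back to 0
- pot: steel paste pot, fixed, round and open: outer diameter 100 mm, inner 92 mm, height 55 mm, inner floor 4 mm above the table. Origin under its centre on the table
- pot_rim (a point): centre of the pot's mouth, 55 mm above the table, z up
- lid: loose steel lid, 120 g, lying on the table: disc 100 mm in diameter, 4 mm thick, with a chamfered plug 86 mm in diameter, 8 mm deep beneath and a black knob 20 mm in diameter, 30 mm high on top. Origin at the centre of the plug's underside; disc z = 8 to 12 mm, knob 12 to 42 mm. On the pot the origin lies 8 mm below the rim
- tape_roll: bystander: roll of brown tape lying flat, 100 mm in diameter, 48 mm high; origin under its centre
- glue_stick: bystander: grey glue stick with black cap standing on end, 20 mm in diameter, 80 mm high; origin under its centre
- small_parcel: bystander: cardboard parcel 80 x 120 x 45 mm; origin under its centre
- label_pad: bystander: white pad of labels 70 x 100 x 12 mm; origin under its centre

How it is judged:
By the outcome, as a careful person would: the job done as asked, in the order asked, and still so for the second after the job is handed in, with the robot touching nothing.
It also fails if it takes over 72 s, if anything falls off the work surface, if the arm or the gripper's body presses on something with over 40 N, if the wrist force passes 120 N, or if a joint passes its speed limit or range.

## Working session

There is one attempt and no reset: what is moved stays moved. The work goes in short steps, Python scripts to look and compute and a tool call to move; the robot and the scene stay as the last step left them, time stands still between calls to the robot, and variables do not carry over. Pictures are saved under pics/ and viewed, at most 10 in all, crops included, and the job is handed in when it is done.

Besides the shell and the picture viewer there is one more tool, called after ">>>" by a JSON object that holds its "name" and its "arguments". servo_tool: Moves the arm, as the interface text tells. Its arguments: {"type":"object","properties":{"commands":{"type":"array","items":{"type":"number"}}},"required":["commands"]}

```bash
mkdir -p pics; cat > h.py <<'E'
import numpy as np, cv2
from scipy.spatial.transform import Rotation as R
from bench import robot, snapshot, close_job, spotter
def ray(s,uv):
    K=s["camera_matrix"];E=s["extrinsics"]
    d=E[:3,:3]@np.linalg.inv(K)@np.array([uv[0],uv[1],1.]);return E[:3,3],d
def onplane(s,uv,z):
    o,d=ray(s,uv);return o+d*(z-o[2])/d[2]
def proj(s,P):
    E=np.linalg.inv(s["extrinsics"]);p=(E[:3,:3]@np.atleast_2d(P).T).T+E[:3,3]
    q=(s["camera_matrix"]@p.T).T;return q[:,:2]/q[:,2:]
E
python3 - <<'E'
from h import *
o=robot.get_obs();print({k:np.round(v,3).tolist() for k,v in o.items()},robot.tips_ahead)
for n in("scene","top"):
    s=snapshot(n);cv2.imwrite(f"pics/{n}0.png",s["img"])
    print(n,s["extrinsics"].round(3).tolist(),s["camera_matrix"].round(1).tolist())
    for t in["brush","spindle","rest","clip","jaw","pot","lid","tape_roll","glue_stick","small_parcel","label_pad"]:
        for r in spotter.trace(t,s)[:2]:
            ys,xs=np.nonzero(r["region"]);print(t,round(r["conf"],2),np.round(r["box"],0).tolist(),xs.mean().round(1) if len(xs) else 0,ys.mean().round(1) if len(xs) else 0,len(xs))
E
```

```text
{'time': 0.0, 'joint_positions': [-1.275, 0.088, 1.372, 0.0, 1.684, -0.103], 'qvel': [-0.0, -0.001, 0.0, -0.001, 0.001, -0.0], 'joint_torque': [-0.0, -34.018, -30.243, 0.072, 0.033, -0.0], 'tool_pos': [0.213, -0.506, 0.215], 'ee_rot': [-3.139, -0.0, 0.399], 'wrist_force': [-0.034, 0.221, 0.57], 'wrist_torque': [-0.044, -0.004, -0.04], 'finger_force': 0.0, 'width': 0.094} 0.011
scene [[-0.198, 0.527, -0.827, 1.532], [0.98, 0.108, -0.166, 0.193], [0.002, -0.843, -0.538, 0.69], [0.0, 0.0, 0.0, 1.0]] [[501.7, 0.0, 320.4], [0.0, 501.7, 200.2], [0.0, 0.0, 1.0]]
brush 0.88 [461.0, 188.0, 20.0, 47.0] 470.3 210.6 325
spindle 0.8 [424.0, 180.0, 18.0, 39.0] 432.6 199.0 248
rest 0.69 [414.0, 190.0, 70.0, 50.0] 450.7 215.2 2100
clip 0.56 [131.0, 150.0, 112.0, 82.0] 185.5 190.2 6180
jaw 0.63 [178.0, 174.0, 33.0, 16.0] 187.0 184.7 161
jaw 0.61 [412.0, 187.0, 70.0, 54.0] 450.8 214.9 2197
pot 0.92 [310.0, 217.0, 48.0, 44.0] 332.5 236.1 1784
lid 0.56 [298.0, 180.0, 40.0, 26.0] 320.1 194.8 688
tape_roll 0.79 [326.0, 256.0, 54.0, 47.0] 354.3 277.8 2158
glue_stick 0.54 [388.0, 157.0, 10.0, 27.0] 390.6 17
[... 218 characters left out ...]
 1.061], [0.0, 0.0, 0.0, 1.0]] [[430.5, 0.0, 320.0], [0.0, 430.5, 195.2], [0.0, 0.0, 1.0]]
brush 0.95 [156.0, 186.0, 22.0, 80.0] 168.3 226.1 430
spindle 0.71 [194.0, 201.0, 21.0, 75.0] 204.7 238.2 508
rest 0.97 [156.0, 207.0, 74.0, 54.0] 194.5 234.4 2213
rest 0.17 [422.0, 190.0, 52.0, 35.0] 447.3 203.4 1322
clip 0.72 [397.0, 155.0, 112.0, 72.0] 445.5 189.9 6514
jaw 0.85 [425.0, 197.0, 50.0, 13.0] 451.0 201.9 254
pot 0.57 [276.0, 144.0, 40.0, 48.0] 295.1 166.9 1485
lid 0.56 [305.0, 227.0, 38.0, 41.0] 325.1 247.5 1303
glue_stick 0.73 [195.0, 200.0, 19.0, 76.0] 204.4 239.7 483
small_parcel 0.77 [332.0, 88.0, 53.0, 39.0] 356.4 110.0 1729
label_pad 0.77 [364.0, 279.0, 41.0, 32.0] 382.7 295.6 1271
```

View pics/scene0.png

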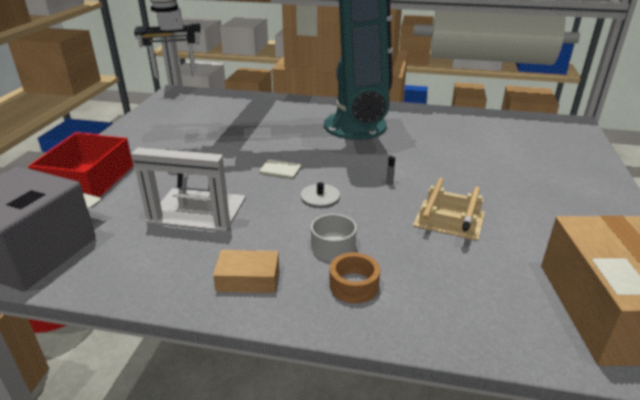

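View pics/top0.png

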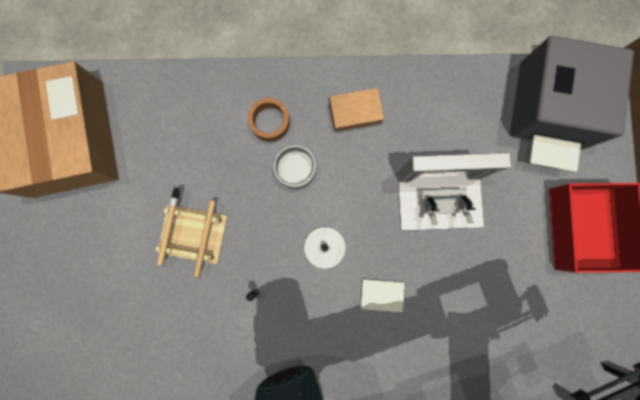

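The top view shows the brush at the left, with its bristle end at about (177,192), pointing to +x. The spindle lies to its right at (205,238). The pot is at (295,167), the lid at (325,248), and the clip at (452,204) with the rail behind it at +x. I'll fit the models to the masks next.

```bash
cat > fit.py <<'E'
from h import *
from scipy.optimize import minimize
from scipy.spatial import ConvexHull
S=4
def box(x0,x1,y0,y1,z0,z1):return np.array([[x,y,z] for x in(x0,x1) for y in(y0,y1) for z in(z0,z1)])/1e3
def cyl(r,z0,z1,c=(0,0)):
    a=np.linspace(0,2*np.pi,40,endpoint=False)
    return np.vstack([np.c_[c[0]+r*np.cos(a),c[1]+r*np.sin(a),0*a+z] for z in(z0,z1)])/1e3
def xcyl(r,x0,x1,z):
    p=cyl(r,x0,x1)*1e3;return np.c_[p[:,2],p[:,0],p[:,1]+z]/1e3
t=np.radians(28);L=np.array([[np.cos(t),0,-np.sin(t)],[0,1,0],[np.sin(t),0,np.cos(t)]])
def lean(b):return b@L.T+[0,0,.08]
M=dict(brush=[xcyl(7,-80,60,52),xcyl(8.5,60,105,52)],spindle=[xcyl(7,-90,90,52)],
 rest=[box(-60,60,-75,75,0,6),box(-50,-40,-65,65,0,45),box(40,50,-65,65,0,45)],
 clip=[box(-40,110,-100,100,0,8)]+[box(77,107,s*85-15,s*85+15,0,185) for s in(-1,1)]+[box(77,107,-100,100,145,185)]+[lean(box(-20,20,s*40-6,s*40+6,-70,30)) for s in(-1,1)],
 pot=[cyl(50,0,55)],lid=[cyl(50,8,12),cyl(10,12,42)],
 tape_roll=[cyl(50,0,48)],glue_stick=[cyl(10,0,80)],small_parcel=[box(-40,40,-60,60,0,45)])
def place(b,p):
    c,s=np.cos(p[2]),np.sin(p[2]);return b@np.array([[c,-s,0],[s,c,0],[0,0,1]]).T+[p[0],p[1],0]
def sil(n,p,s):
    m=np.zeros((400*S,640*S),np.uint8)
    for b in M[n]:
        q=((proj(s,place(b,p))+.5)*S*16).astype(np.float32)
        h=cv2.convexHull(q).round().astype(np.int32);cv2.fillConvexPoly(m,h,255,shift=4)
    return cv2.resize(m,(640,400),interpolation=cv2.INTER_AREA)/255.
def fit(n,p0,shots,yaw=True):
    reg=[]
    for s in shots:
        r=[q for q in spotter.trace(n,s) if q["conf"]>.4]
        if r:
            x,y,w,h=r[0]["box"];reg.append((s,cv2.GaussianBlur(r[0]["region"].astype(float),(0,0),.7)))
    def f(p,rg):
        if not yaw:p=[p[0],p[1],0]
        return sum(1-np.minimum(a:=cv2.GaussianBlur(sil(n,p,s),(0,0),.7),m).sum()/np.maximum(a,m).sum() for s,m in rg)/len(rg)
    out=[]
    for rg in [reg]+[[x] for x in reg]:
        k=3 if yaw else 2
        sim=np.array([p0[:k]]+[np.array(p0[:k])+np.eye(k)[i]*(.01 if i<2 else .08) for i in range(k)])
        r=minimize(f,p0[:k],args=(rg,),method="Nelder-Mead",options=dict(initial_simplex=sim,xatol=2e-4,fatol=1e-5,maxiter=150))
        out.append((r.x.round(4).tolist(),round(r.fun,3)))
    print(n,out,flush=True);return out[0][0]
E
python3 - <<'E'
from fit import *
sh=[snapshot("top"),snapshot("scene")]
g=lambda u,v,z:onplane(sh[0],(u,v),z)
p={}
a,b=g(177,187,.052),g(159,265,.052);d=(a-b)/np.linalg.norm(a-b);y=np.arctan2(d[1],d[0]);c=(a+b)/2-.0125*d
J=[("brush",[c[0],c[1],y]),("spindle",[*g(204.5,238,.052)[:2],y]),("rest",[*g(194.5,234.4,.02)[:2],y]),
("clip",[*g(450,205,.06)[:2],0.]),("pot",g(295,167,.05)),("lid",g(325,247.5,.012)),("glue_stick",g(250,295,.06)),("tape_roll",g(268,119,.045)),("small_parcel",[*g(356,110,.045)[:2],0.])]
tr={}
for n,q in J: tr[n]=fit(n,list(q),sh,n not in("pot","lid","glue_stick","tape_roll"))
vis=[]
for s in sh:
    im=cv2.resize(s["img"],None,fx=2,fy=2,interpolation=cv2.INTER_CUBIC)
    for n,q in tr.items():
        m=(sil(n,list(q)+[0]*(3-len(q)),s)*255).astype(np.uint8);m=cv2.resize(m,None,fx=2,fy=2)
        cs,_=cv2.findContours((m>127).astype(np.uint8),cv2.RETR_LIST,cv2.CHAIN_APPROX_NONE);cv2.drawContours(im,cs,-1,(0,0,255),1)
    vis.append(im)
cv2.imwrite("pics/fit.png",np.vstack([vis[0][270:570,280:1080],vis[1][280:580,250:1050]]))
E
```

```text
brush [([0.5051, 0.3444, -0.1958], np.float64(0.13)), ([0.5061, 0.344, -0.1937], np.float64(0.074)), ([0.4936, 0.347, -0.1991], np.float64(0.149))]
spindle [([0.4831, 0.2571, -0.1904], np.float64(0.202)), ([0.4831, 0.2571, -0.1904], np.float64(0.202))]
rest [([0.4967, 0.3002, -0.1878], np.float64(0.242)), ([0.4984, 0.2979, -0.1721], np.float64(0.276)), ([0.4954, 0.3008, -0.182], np.float64(0.199))]
clip [([0.5429, -0.3114, 0.0256], np.float64(0.033)), ([0.5433, -0.3115, 0.0267], np.float64(0.02)), ([0.5415, -0.3125, 0.0292], np.float64(0.04))]
pot [([0.6546, 0.0445], np.float64(0.059)), ([0.6558, 0.0442], np.float64(0.041)), ([0.6528, 0.0448], np.float64(0.064))]
lid [([0.4621, -0.0244], np.float64(0.511)), ([0.4621, -0.0244], np.float64(0.023)), ([0.4615, -0.0255], np.float64(1.0))]
glue_stick [([0.351, 0.145], np.float64(0.564)), ([0.3567, 0.1476], np.float64(1.0)), ([0.351, 0.145], np.float64(0.129))]
tape_roll [([0.7757, 0.1083], np.float64(0.25)), ([0.7765, 0.108], np.float64(0.388)), ([0.773, 0.1087], np.float64(0.1))]
small_parcel [([0.797, -0.1066, 0.1769], np.float64(0.046)), ([0.798, -0.1076, 0.1529], np.float64(0.053)), ([0.7964, -0.1064, 0.1838], np.float64(0.032))]
```

View pics/fit.png

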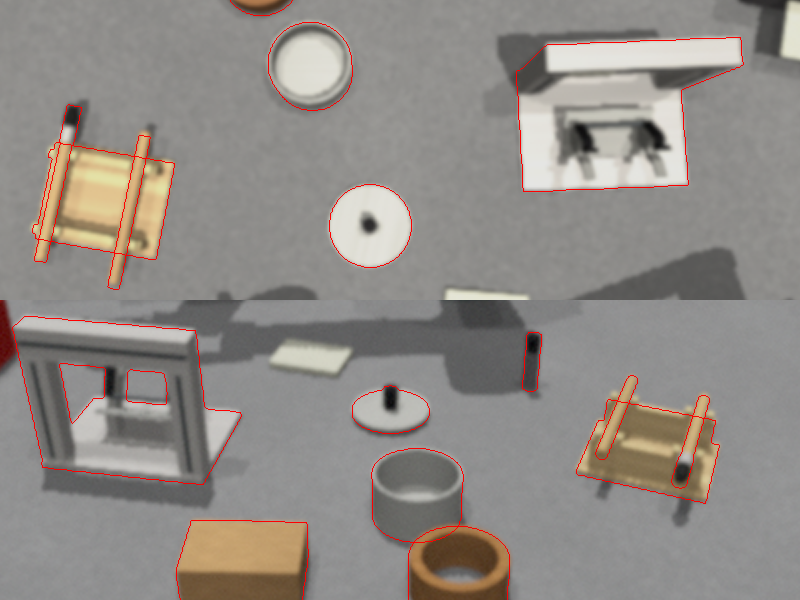

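Both views agree closely with the fits. Next I'll write a helper that gives deltas in tool axes.

```bash
cat > d.py <<'E'
from h import *
PI=np.pi
BR=(.505,.3442,-.1955);POT=(.6552,.0444);LID=(.4621,-.0244);CL=(.543,-.3115,.026)
def down(yaw):return R.from_euler("xyz",[PI,0,yaw])
def clipR(): # tool z=-clip z, tool x=stand +y
    t=np.radians(28);Z=np.array([-np.sin(t),0,np.cos(t)]);X=np.array([0,1.,0])
    m=np.c_[X,np.cross(-Z,X),-Z];return R.from_euler("z",CL[2])*R.from_matrix(m)
def dipR(th,yaw): # bristles along -tool x; tilt bristles down by th
    return down(yaw)*R.from_euler("y",-th,degrees=True) if (down(yaw)*R.from_euler("y",-th,degrees=True)).apply([-1,0,0])[2]<0 else down(yaw)*R.from_euler("y",th,degrees=True)
def cur():
    o=robot.get_obs();return np.array(o["tool_pos"]),R.from_euler("xyz",o["ee_rot"]),o
def delta(p,rot):
    p0,r0,o=cur();s=r0.inv().apply(np.array(p)-p0);w=np.degrees((r0.inv()*rot).as_rotvec())
    print("shift",s.round(4).tolist(),"turn",w.round(2).tolist(),"rows",round(max(np.linalg.norm(s)/.0625,np.linalg.norm(w)/10.7),1))
def st():
    o=robot.get_obs();print({k:np.round(v,4).tolist() for k,v in o.items() if k not in("qvel","joint_torque")})
E
python3 -c "
from d import *
delta([BR[0],BR[1],.16],down(BR[2]+PI))"
```

```text
shift [0.5991, -0.6711, 0.0564] turn [0.0, 0.01, -145.95] rows 14.4
```

>>> {"name": "servo_tool", "arguments": {"commands": [0.599,-0.671,0.03,0,0,-146,0.05,0.599,-0.671,0.03,0,0,-146,0.05,0.599,-0.671,0.03,0,0,-146,0.05,0.599,-0.671,0.03,0,0,-146,0.05,0.599,-0.671,0.03,0,0,-146,0.05,0.599,-0.671,0.03,0,0,-146,0.05,0.599,-0.671,0.03,0,0,-146,0.05,0.599,-0.671,0.03,0,0,-146,0.05,0.599,-0.671,0.03,0,0,-146,0.05,0.599,-0.671,0.03,0,0,-146,0.05]}}

```text
time: 3.45
tool_pos: [0.4164, 0.0862, 0.196]
ee_rot: [3.14, 0.001, 2.28]
wrist_force: [1.0, -1.0, 0.2]
width: 0.05
finger_force: 0.0
```

```bash
python3 -c "
from d import *
st();delta([BR[0],BR[1],.16],down(BR[2]+PI))"
```

```text
{'time': 3.45, 'joint_positions': [0.0711, -0.1921, 1.6774, -0.0004, 1.6545, -0.6385], 'tool_pos': [0.4164, 0.0862, 0.196], 'ee_rot': [3.1404, 0.0014, 2.2804], 'wrist_force': [1.022, -1.0351, 0.2394], 'wrist_torque': [0.004, -0.1693, -0.0396], 'finger_force': 0.0, 'width': 0.05}
shift [0.138, 0.2352, 0.0361] turn [0.04, 0.1, -38.14] rows 4.4
```

>>> {"name": "servo_tool", "arguments": {"commands": [0.138,0.235,0.036,0,0,-38,0.05,0.138,0.235,0.036,0,0,-38,0.05,0.138,0.235,0.036,0,0,-38,0.05,0.138,0.235,0.036,0,0,-38,0.05,0.138,0.235,0.036,0,0,-38,0.05,0.138,0.235,0.036,0,0,-38,0.05,0.138,0.235,0.036,0,0,-38,0.05,0.138,0.235,0.036,0,0,-38,0.05]}}

```text
time: 4.45
tool_pos: [0.5061, 0.3401, 0.1604]
ee_rot: [3.141, 0.001, 2.936]
wrist_force: [0.3, -0.9, -0.2]
width: 0.0498
finger_force: 0.0
```

```bash
python3 -c "
from d import *
st();delta([BR[0],BR[1],.044],down(BR[2]+PI))"
```

```text
{'time': 4.45, 'joint_positions': [0.4989, 0.2358, 1.3119, -0.0003, 1.593, -0.8659], 'tool_pos': [0.5061, 0.3401, 0.1604], 'ee_rot': [3.1413, 0.0008, 2.9356], 'wrist_force': [0.3168, -0.9013, -0.1984], 'wrist_torque': [0.1064, -0.1264, -0.0178], 'finger_force': 0.0, 'width': 0.0498}
shift [0.002, 0.0037, 0.1164] turn [0.02, 0.05, -0.6] rows 1.9
```

>>> {"name": "servo_tool", "arguments": {"commands": [0.002,0.0037,0.058,0,0,-0.6,0.05,0.002,0.0037,0.1,0,0,-0.6,0.05,0.002,0.0037,0.1164,0,0,-0.6,0.05,0.002,0.0037,0.1164,0,0,-0.6,0.05,0.002,0.0037,0.1164,0,0,-0.6,0.0,0.002,0.0037,0.1164,0,0,-0.6,0.0,0.002,0.0037,0.1164,0,0,-0.6,0.0,0.002,0.0037,0.1164,0,0,-0.6,0.0,0.002,0.0037,0.1164,0,0,-0.6,0.0]}}

```text
time: 5.58
tool_pos: [0.5051, 0.3455, 0.0437]
ee_rot: [3.141, 0.001, 2.948]
wrist_force: [0.6, -0.1, 2.0]
width: 0.0132
finger_force: 30.0
```

```bash
python3 -c "
from d import *
st();delta([BR[0],BR[1],.2],down(BR[2]+PI))"
```

```text
{'time': 5.575, 'joint_positions': [0.5074, 0.3136, 1.4536, -0.0001, 1.3735, -0.8694], 'tool_pos': [0.5051, 0.3455, 0.0437], 'ee_rot': [3.1411, 0.0007, 2.9476], 'wrist_force': [0.6039, -0.0902, 2.0405], 'wrist_torque': [-0.0227, -0.0811, -0.0246], 'finger_force': 29.9997, 'width': 0.0132}
shift [-0.0003, -0.0012, -0.1563] turn [0.03, 0.04, 0.08] rows 2.5
```

```bash
cat >> d.py <<'E'
def dip(th,tz,off,yaw=PI/2):
    r=dipR(th,yaw);X=r.apply([1,0,0]);Z=r.apply([0,0,1]);d=-X*[1,1,0];d/=np.linalg.norm(d)
    tip=np.array([POT[0],POT[1],tz])+off*d
    print("tipdir",(-X).round(2),"toolz",Z.round(2));return tip+.105*X+.008*Z,r
E
python3 -c "
from d import *
p,r=dip(55,.12,.012);print(p,r.as_rotvec());delta(p,r)
p,r=dip(0,.2,.012);print(p);delta(p,r)"
```

```text
tipdir [ 0.   -0.57 -0.82] toolz [ 0.    0.82 -0.57]
[0.6552     0.09917874 0.20142235] [-1.64327569 -1.64327569 -0.85543518]
shift [-0.1949, -0.2127, -0.1576] turn [-37.61, 45.79, 72.37] rows 8.7
tipdir [-0. -1. -0.] toolz [ 0. -0. -1.]
[0.6552 0.1374 0.192 ]
shift [-0.1875, -0.1752, -0.1482] turn [0.05, 0.02, 78.88] rows 7.4
```

>>> {"name": "servo_tool", "arguments": {"commands": [0,0,-0.05,0,0,0,0,0,0,-0.1,0,0,0,0,-0.03,-0.03,-0.15,0,0,8,0,-0.06,-0.06,-0.16,0,0,18,0,-0.09,-0.09,-0.16,0,0,28,0,-0.12,-0.12,-0.16,0,0,38,0,-0.15,-0.145,-0.16,0,0,48,0,-0.1875,-0.175,-0.16,0,0,58,0,-0.1875,-0.175,-0.16,0,0,68,0,-0.1875,-0.175,-0.16,0,0,78.9,0]}}

```text
time: 6.82
tool_pos: [0.6553, 0.1365, 0.2022]
ee_rot: [-3.14, 0.0, 1.566]
wrist_force: [0.3, -0.0, -0.5]
width: 0.0133
finger_force: 30.0
```

```bash
python3 -c "
from d import *
st()
p,r=dip(55,.10,.012);delta(p,r)"
```

```text
{'time': 6.825, 'joint_positions': [0.1207, 0.361, 1.0715, 0.0001, 1.7107, 0.126], 'tool_pos': [0.6553, 0.1365, 0.2022], 'ee_rot': [-3.1399, 0.0001, 1.5656], 'wrist_force': [0.3285, -0.0099, -0.4664], 'wrist_torque': [-0.0079, -0.0286, 0.0301], 'finger_force': 29.995, 'width': 0.0133}
tipdir [ 0.   -0.57 -0.82] toolz [ 0.    0.82 -0.57]
shift [-0.0373, 0.0002, 0.0208] turn [0.06, 55.01, -0.32] rows 5.1
```

>>> {"name": "servo_tool", "arguments": {"commands": [-0.007,0,0,0,10,0,0,-0.015,0,0.004,0,20,0,0,-0.022,0,0.01,0,30,0,0,-0.03,0,0.015,0,40,0,0,-0.037,0,0.0208,0,50,0,0,-0.0373,0,0.0208,0,55,0,0,-0.0373,0,0.0208,0,55,0,0,-0.0373,0,0.0208,0,55,0,0]}}

```text
time: 7.82
tool_pos: [0.6554, 0.1005, 0.1831]
ee_rot: [3.139, -0.958, 1.576]
wrist_force: [0.3, 0.3, -0.5]
width: 0.0129
finger_force: 30.0
```

```bash
python3 - <<'E'
from d import *
st()
p,r=dip(55,.018,.012);delta(p,r)
a=[]
for n,c in(("top",None),("scene",None)):
    s=snapshot(n);p0,r0,o=cur();T=p0+r0.apply([-.105,0,-.008]);u=proj(s,[T,p0+r0.apply([.08,0,-.008])])
    b=spotter.trace("brush",s);print(n,u.round(0).tolist(),b[0]["box"] if b else None)
    im=cv2.resize(s["img"],None,fx=2,fy=2)
    for q in u:cv2.circle(im,tuple(int(v) for v in q*2),4,(0,0,255),1)
    y,x=int(2*u[0][1]),int(2*u[0][0]);a.append(im[max(0,y-200):max(0,y-200)+400,max(0,x-200):max(0,x-200)+400])
cv2.imwrite("pics/dip1.png",np.hstack(a))
E
```

```text
{'time': 7.825, 'joint_positions': [-0.3475, 0.4591, 1.2669, 0.899, 1.7599, -0.3346], 'tool_pos': [0.6554, 0.1005, 0.1831], 'ee_rot': [3.1393, -0.9584, 1.5757], 'wrist_force': [0.3131, 0.266, -0.4823], 'wrist_torque': [-0.4477, -0.0891, -0.076], 'finger_force': 29.9991, 'width': 0.0129}
tipdir [ 0.   -0.57 -0.82] toolz [ 0.    0.82 -0.57]
shift [-0.0692, -0.0003, 0.047] turn [-0.1, 0.09, 0.16] rows 1.3
top [[298.0, 162.0], [237.0, 148.0]] [235.5, 143.2, 37.3, 15.5]
scene [[328.0, 208.0], [384.0, 148.0]] [325.8, 148.1, 61.4, 61.7]
```

View pics/dip1.png

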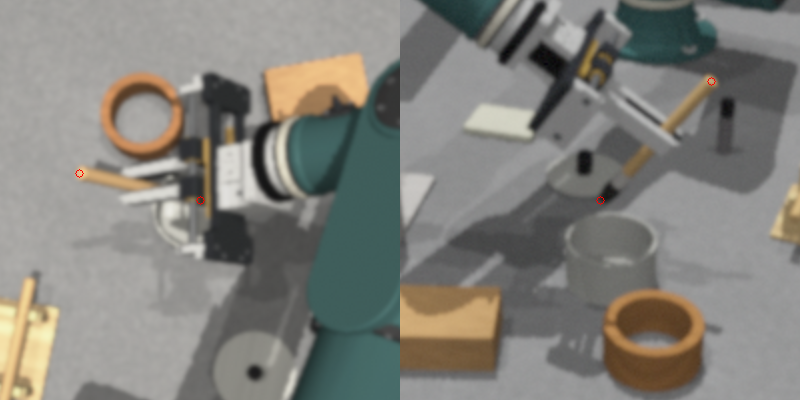

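The held brush matches the prediction: tail end at (80,173) in the top crop, bristle tip about 3 px from the expected (600,200) in the scene crop. I'll dip now.

>>> {"name": "servo_tool", "arguments": {"commands": [-0.03,0,0.0205,0,0,0,0,-0.055,0,0.0374,0,0,0,0,-0.069,0,0.047,0,0,0,0,-0.069,0,0.047,0,0,0,0,-0.069,0,0.047,0,0,0,0,-0.069,0,0.047,0,0,0,0]}}

```text
time: 8.78
tool_pos: [0.6559, 0.0989, 0.1006]
ee_rot: [3.136, -0.959, 1.578]
wrist_force: [-1.3, 0.6, -1.0]
width: 0.0126
finger_force: 30.0
```

```bash
python3 - <<'E'
from d import *
st();p0,r0,o=cur();print("tip",p0+r0.apply([-.105,0,-.008]))
p,r=dip(55,.13,.012);delta(p,r)
E
```

```text
{'time': 8.775, 'joint_positions': [-0.3499, 0.5363, 1.3323, 0.8833, 1.671, -0.449], 'tool_pos': [0.6559, 0.0989, 0.1006], 'ee_rot': [3.1363, -0.9591, 1.5776], 'wrist_force': [-1.2814, 0.6022, -1.0042], 'wrist_torque': [-0.4447, -0.0932, 0.0159], 'finger_force': 29.9989, 'width': 0.0126}
tip [0.65634009 0.03202758 0.01927912]
tipdir [ 0.   -0.57 -0.82] toolz [ 0.    0.82 -0.57]
shift [0.0909, -0.0004, -0.0634] turn [-0.01, 0.05, 0.22] rows 1.8
```

>>> {"name": "servo_tool", "arguments": {"commands": [0.04,0,-0.028,0,0,0,0,0.09,0,-0.063,0,0,0,0,0.12,0,-0.083,0,-8,0,0,0.12,0,-0.083,0,-18,0,0,0.12,0,-0.083,0,-28,0,0,0.12,0,-0.083,0,-38,0,0,0.12,0,-0.083,0,-48,0,0,0.12,0,-0.083,0,-55,0,0,0.12,0,-0.083,0,-55,0,0]}}

```text
time: 9.9
tool_pos: [0.6549, 0.1029, 0.2463]
ee_rot: [3.14, -0.002, 1.577]
wrist_force: [-1.0, -0.1, -0.9]
width: 0.0135
finger_force: 30.0
```

```bash
cat >> d.py <<'E'
def seat(z):
    r=clipR();Z=-r.apply([0,0,1]);return np.array([CL[0],CL[1],.08])+(z-.008)*Z,r
E
python3 - <<'E'
from d import *
st();p,r=seat(.1);print(p,r.as_euler("xyz"));delta(p,r)
E
```

```text
{'time': 9.9, 'joint_positions': [0.0695, 0.3408, 1.0114, 0.0017, 1.7874, 0.0632], 'tool_pos': [0.6549, 0.1029, 0.2463], 'ee_rot': [3.1397, -0.0018, 1.5775], 'wrist_force': [-1.0065, -0.1086, -0.9388], 'wrist_torque': [0.0189, -0.0737, 0.0087], 'finger_force': 29.999, 'width': 0.0135}
[ 0.49982321 -0.31262285  0.16123118] [ 2.65290046e+00 -2.22044605e-16  1.59679633e+00]
shift [-0.4146, -0.158, 0.084] turn [-27.89, 0.17, -1.11] rows 7.2
```

>>> {"name": "servo_tool", "arguments": {"commands": [-0.04,-0.04,0,0,0,0,0,-0.08,-0.08,0,-7,0,0,0,-0.13,-0.11,0,-14,0,0,0,-0.18,-0.14,0,-21,0,0,0,-0.24,-0.158,0,-27.9,0,-1.1,0,-0.3,-0.158,0.02,-27.9,0.2,-1.1,0,-0.36,-0.158,0.04,-27.9,0.2,-1.1,0,-0.4146,-0.158,0.06,-27.9,0.2,-1.1,0,-0.4146,-0.158,0.084,-27.9,0.2,-1.1,0,-0.4146,-0.158,0.084,-27.9,0.2,-1.1,0]}}

```text
time: 11.15
tool_pos: [0.496, -0.3155, 0.1581]
ee_rot: [2.657, -0.004, 1.589]
wrist_force: [0.9, -0.0, -0.7]
width: 0.0131
finger_force: 30.0
```

```bash
python3 - <<'E'
from fit import *
from d import *
st();p,r=seat(.1);delta(p,r)
a=[]
p0,r0,o=cur();P=[p0+r0.apply([x,0,-.008]) for x in(-.105,.08)];q0,rr=seat(0)
S0=np.array([CL[0],CL[1],.08]);Y=rr.apply([1,0,0]);Z=-rr.apply([0,0,1])
for n in("top","scene"):
    s=snapshot(n);b=spotter.trace("brush",s);print(n,proj(s,P).round(1).tolist(),b[0]["box"] if b else None)
    im=cv2.resize(s["img"],None,fx=3,fy=3,interpolation=cv2.INTER_CUBIC)
    for q in proj(s,P):cv2.circle(im,tuple(int(3*v+1) for v in q),4,(0,0,255),1)
    for y in(-.04,.04):
        l=proj(s,[S0+y*Y,S0+y*Y+.06*Z]);cv2.line(im,*[tuple(int(3*v+1) for v in k) for k in l],(0,255,0),1)
    c=3*proj(s,S0)[0].astype(int);a.append(im[c[1]-240:c[1]+240,c[0]-200:c[0]+200])
cv2.imwrite("pics/clip1.png",np.hstack(a))
E
```

```text
{'time': 11.15, 'joint_positions': [-0.8795, -0.0624, 1.7167, 0.4034, 1.2022, -0.989], 'tool_pos': [0.496, -0.3155, 0.1581], 'ee_rot': [2.6574, -0.0041, 1.5888], 'wrist_force': [0.8513, -0.0417, -0.6527], 'wrist_torque': [-0.0285, 0.1752, -0.0252], 'finger_force': 29.9989, 'width': 0.0131}
shift [0.0028, 0.0049, -0.001] turn [-0.26, 0.01, -0.52] rows 0.1
top [[516.0, 230.1], [426.5, 232.9]] [424.8, 226.4, 91.6, 10.6]
scene [[160.3, 131.5], [231.8, 137.2]] [159.4, 125.3, 74.6, 13.8]
```

View pics/clip1.png

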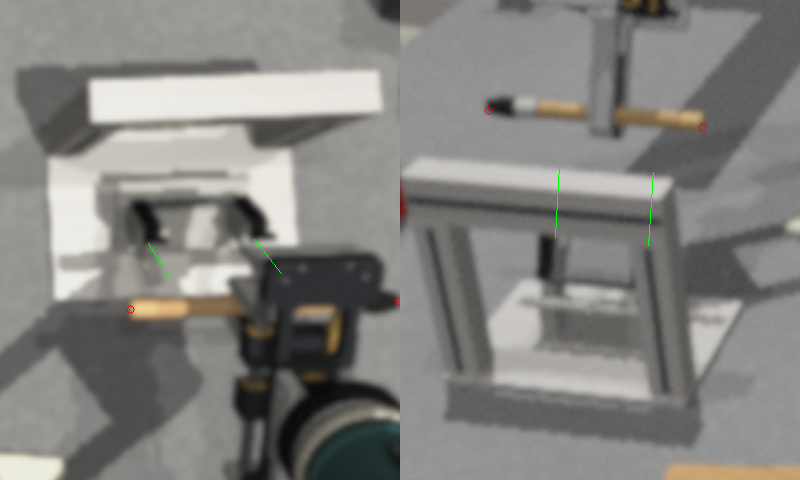

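The brush is poised above the clip in both views. In the scene crop the tail end, at about (700,118), sits slightly above its predicted (702,127), so I'll measure that tilt.

```bash
cat > tilt.py <<'E'
from d import *
def tilt():
    p0,r0,o=cur()
    for n in("scene","top"):
        s=snapshot(n);b=spotter.trace("brush",s)
        if not b: print(n,"none");continue
        m=b[0]["region"];x=np.linspace(-.1,.077,60);P=np.array([p0+r0.apply([t,0,-.008]) for t in x])
        u=proj(s,P);out=[]
        U=proj(s,P+[0,0,.001]) if n=="scene" else proj(s,P+[.001,0,0])
        for t,q,w in zip(x,u,U):
            c=int(round(q[0]));ys=np.nonzero(m[:,c])[0]
            if len(ys)>2 and (ys.max()-ys.min()+1)==len(ys): out.append((t*1e3,(ys.mean()-q[1])/(w[1]-q[1]),len(ys)))
        out=np.array(out)
        print(n,b[0]["conf"],out[::4].round(1).tolist());f=np.polyfit(out[:,0],out[:,1],1);print("mm up(scene)/+x(top): at grip",f[1].round(2),"slope deg",np.degrees(f[0]).round(2))
E
python3 -c "
from tilt import *
tilt();st()"
```

```text
scene 0.58 [[-100.0, 0.2, 5.0], [-88.0, 1.2, 7.0], [-76.0, 0.9, 6.0], [-64.0, 0.6, 7.0], [-52.0, 0.3, 8.0], [-40.0, 1.3, 8.0], [-28.0, 1.0, 7.0], [11.0, 1.8, 3.0], [23.0, 2.8, 5.0], [35.0, 1.2, 5.0], [47.0, 0.9, 6.0], [59.0, 2.0, 6.0], [71.0, 0.4, 6.0]]
mm up(scene)/+x(top): at grip 1.28 slope deg 0.33
top 0.71 []Traceback (most recent call last):
  File "<string>", line 3, in <module>
    tilt();st()
    ~~~~^^
  File "tilt.py", line 14, in tilt
    print(n,b[0]["conf"],out[::4].round(1).tolist());f=np.polyfit(out[:,0],out[:,1],1);print("mm up(scene)/+x(top): at grip",f[1].round(2),"slope deg",np.degrees(f[0]).round(2))
                                                                  ~~~^^^^^
IndexError: too many indices for array: array is 1-dimensional, but 2 were indexed
```

```bash
python3 -c "
from d import *
p,r=seat(.1);delta(p,r);p,r=seat(.055);delta(p,r)"
```

```text
shift [0.0022, 0.0006, 0.0015] turn [-0.01, 0.24, -0.1] rows 0.0
shift [0.0024, 0.0006, 0.0465] turn [-0.01, 0.24, -0.1] rows 0.7
```

>>> {"name": "servo_tool", "arguments": {"commands": [0.0023,0.0006,0.02,0,0.2,-0.1,0,0.0023,0.0006,0.0465,0,0.2,-0.1,0,0.0023,0.0006,0.0465,0,0.2,-0.1,0,0.0023,0.0006,0.0465,0,0.2,-0.1,0]}}

```text
time: 12.05
tool_pos: [0.5207, -0.3124, 0.1211]
ee_rot: [2.654, -0.0, 1.596]
wrist_force: [-0.0, 0.4, -0.9]
width: 0.0129
finger_force: 30.0
```

```bash
python3 - <<'E'
from d import *
st()
for z in(.055,.03,.0,-.002):p,r=seat(z);delta(p,r)
a=[];S0=np.array([CL[0],CL[1],.08])
for n in("top","scene"):
    s=snapshot(n);im=cv2.resize(s["img"],None,fx=5,fy=5,interpolation=cv2.INTER_CUBIC)
    c=5*proj(s,S0)[0].astype(int);a.append(im[c[1]-250:c[1]+250,c[0]-200:c[0]+200])
cv2.imwrite("pics/clip2.png",np.hstack(a))
E
```

```text
{'time': 12.05, 'joint_positions': [-0.8371, 0.0006, 1.7332, 0.4086, 1.1105, -0.9907], 'tool_pos': [0.5207, -0.3124, 0.1211], 'ee_rot': [2.6537, -0.0, 1.596], 'wrist_force': [-0.0172, 0.4244, -0.8565], 'wrist_torque': [-0.0288, 0.2025, -0.071], 'finger_force': 29.9988, 'width': 0.0129}
shift [0.0004, 0.0004, -0.0002] turn [-0.05, 0.02, -0.04] rows 0.0
shift [0.0004, 0.0005, 0.0248] turn [-0.05, 0.02, -0.04] rows 0.4
shift [0.0004, 0.0005, 0.0548] turn [-0.05, 0.02, -0.04] rows 0.9
shift [0.0004, 0.0005, 0.0568] turn [-0.05, 0.02, -0.04] rows 0.9
```

View pics/clip2.png

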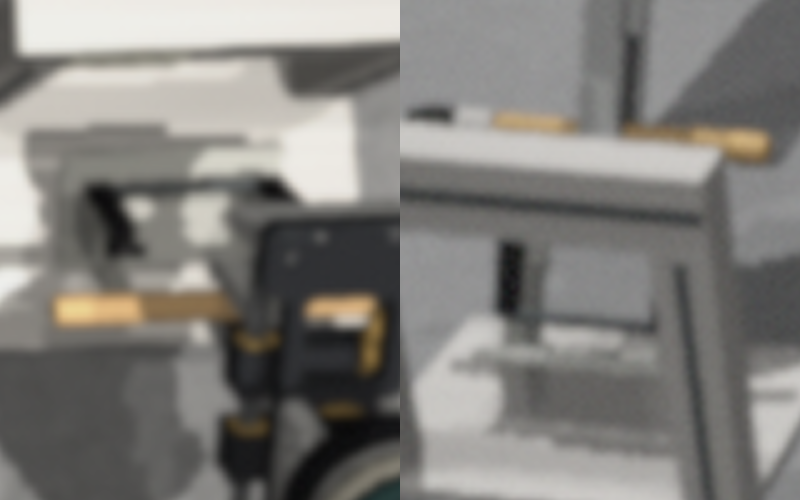

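The stick lies just short of the jaw, parallel to it, at (55–240,308) in the top crop. I'll insert it step by step and watch the force.

>>> {"name": "servo_tool", "arguments": {"commands": [0.0004,0.0005,0.008,0,0,0,0,0.0004,0.0005,0.016,0,0,0,0,0.0004,0.0005,0.024,0,0,0,0,0.0004,0.0005,0.03,0,0,0,0,0.0004,0.0005,0.03,0,0,0,0]}}

```text
time: 12.78
tool_pos: [0.5347, -0.3111, 0.0928]
ee_rot: [2.656, -0.002, 1.596]
wrist_force: [0.7, 0.2, 0.0]
width: 0.0131
finger_force: 30.0
```

```bash
cat >> d.py <<'E'
def rep():
    p0,r0,o=cur();rr=clipR();print("force in tool axes",r0.inv().apply(o["wrist_force"]).round(1),"pos in clip(tool axes) mm",(rr.inv().apply(p0-seat(0)[0])*1e3).round(1),"rot",np.degrees((rr.inv()*r0).as_rotvec()).round(2),"w",round(o["width"],4),"t",o["time"])
E
python3 -c "
from d import *
rep()"
```

```text
force in tool axes [0.2 0.7 0.3] pos in clip(tool axes) mm [  0.6  -1.3 -23.2] rot [0.16 0.09 0.1 ] w 0.0131 t 12.775
```

>>> {"name": "servo_tool", "arguments": {"commands": [0,0.0006,0.005,0,0,0,0,0,0.0006,0.01,0,0,0,0,0,0.0006,0.015,0,0,0,0,0,0.0006,0.015,0,0,0,0]}}

```text
time: 13.28
tool_pos: [0.5417, -0.3118, 0.0801]
ee_rot: [2.656, -0.0, 1.595]
wrist_force: [-2.1, -2.0, -2.4]
width: 0.0132
finger_force: 30.0
```

```bash
python3 -c "
from d import *
rep()"
```

```text
force in tool axes [-1.9 -3.   1.1] pos in clip(tool axes) mm [-0.3 -1.1 -8.7] rot [ 0.19 -0.02  0.08] w 0.0132 t 13.275
```

>>> {"name": "servo_tool", "arguments": {"commands": [0,0.0005,0.004,0,0,0,0,0,0.0005,0.008,0,0,0,0,0,0.0005,0.0095,0,0,0,0,0,0.0005,0.0095,0,0,0,0]}}

```text
time: 13.78
tool_pos: [0.5481, -0.3113, 0.0734]
ee_rot: [2.653, -0.0, 1.596]
wrist_force: [0.6, 0.8, -1.1]
width: 0.0129
finger_force: 30.0
```

```bash
python3 -c "
from d import *
rep()"
```

```text
force in tool axes [0.8 0.1 1.2] pos in clip(tool axes) mm [0.1 1.4 0.2] rot [ 0.01 -0.01  0.07] w 0.0129 t 13.775
```

>>> {"name": "servo_tool", "arguments": {"commands": [0,-0.0005,0.001,0,0,0,0,0,-0.0005,0.002,0,0,0,0,0,-0.0005,0.002,0,0,0,0]}}

```text
time: 14.15
tool_pos: [0.5482, -0.3115, 0.073]
ee_rot: [2.653, 0.0, 1.596]
wrist_force: [-6.6, 2.0, 7.9]
width: 0.0131
finger_force: 30.0
```

```bash
python3 -c "
from d import *
rep()"
```

```text
force in tool axes [  2.2  -2.1 -10.1] pos in clip(tool axes) mm [-0.1  1.3  0.6] rot [-0.01 -0.03  0.02] w 0.0131 t 14.15
```

Floor contact at z ≈ 0 with 10 N, so the stick is home. I'll ease off, release and back out along the mouth.

>>> {"name": "servo_tool", "arguments": {"commands": [0,0,-0.0012,0,0,0,0,0,0,-0.0012,0,0,0,0.03,0,0,-0.0012,0,0,0,0.035,0,0,-0.0012,0,0,0,0.035,0,0,-0.0012,0,0,0,0.035]}}

```text
time: 14.78
tool_pos: [0.5472, -0.3112, 0.0715]
ee_rot: [2.655, -0.001, 1.596]
wrist_force: [-0.0, -0.6, 0.9]
width: 0.0351
finger_force: 0.0
```

>>> {"name": "servo_tool", "arguments": {"commands": [0,0,-0.02,0,0,0,0.035,0,0,-0.04,0,0,0,0.035,0,0,-0.08,0,0,0,0.035,0,0,-0.13,0,0,0,0.05,0,0,-0.13,0,0,0,0.05]}}

```text
time: 15.4
tool_pos: [0.4872, -0.315, 0.1922]
ee_rot: [2.648, 0.007, 1.594]
wrist_force: [0.4, 0.2, -0.3]
width: 0.0493
finger_force: 0.0
```

```bash
python3 - <<'E'
from d import *
st();delta([LID[0],LID[1],.12],down(PI/2))
a=[];S0=np.array([CL[0],CL[1],.08]);Y=clipR().apply([1,0,0])
for n in("top","scene"):
    s=snapshot(n);u=proj(s,[S0-.105*Y,S0+.08*Y,S0]);print(n,u.round(1).tolist(),[(b["conf"],b["box"]) for b in spotter.trace("brush",s)[:1]])
    im=cv2.resize(s["img"],None,fx=5,fy=5,interpolation=cv2.INTER_CUBIC)
    for q in u[:2]:cv2.circle(im,tuple(int(5*v+2) for v in q),5,(0,0,255),1)
    c=5*u[2].astype(int);a.append(im[c[1]-250:c[1]+250,c[0]-200:c[0]+200] if n=="scene" else im[c[1]-250:c[1]+250,c[0]-200:c[0]+200])
cv2.imwrite("pics/clip3.png",np.hstack(a))
E
```

```text
{'time': 15.4, 'joint_positions': [-0.8952, -0.105, 1.69, 0.402, 1.2613, -0.9865], 'tool_pos': [0.4872, -0.315, 0.1922], 'ee_rot': [2.6484, 0.0066, 1.594], 'wrist_force': [0.3718, 0.1785, -0.2639], 'wrist_torque': [-0.0146, 0.1143, 0.0231], 'finger_force': 0.0, 'width': 0.0493}
shift [0.2916, -0.0494, 0.0532] turn [28.26, 0.04, 1.4] rows 4.8
top [[496.3, 208.3], [415.0, 211.6], [450.1, 210.2]] [(0.93, [414.4, 204.2, 79.4, 10.0])]
scene [[158.1, 171.5], [229.6, 178.1], [198.3, 175.2]] [(0.6, [191.0, 173.8, 38.8, 10.1])]
```

View pics/clip3.png

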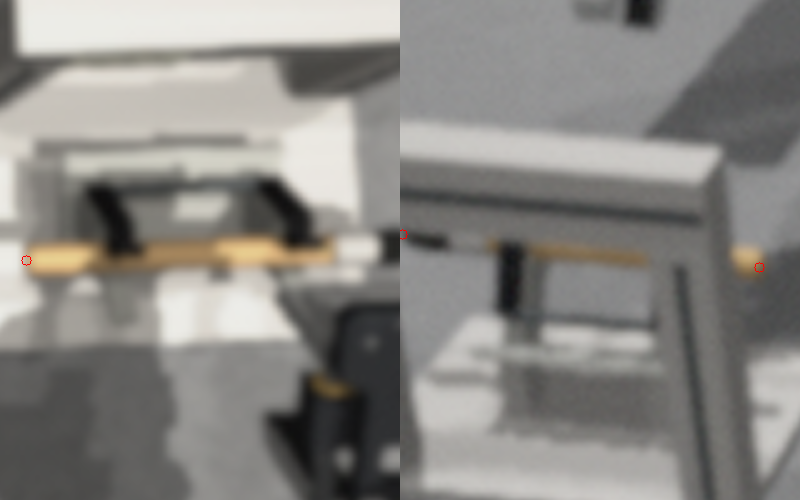

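The brush is seated, with both black jaw noses overhanging the stick at (125,245) and (300,240). The lid is next.

>>> {"name": "servo_tool", "arguments": {"commands": [0.03,0,-0.02,5,0,0,0.05,0.09,-0.02,-0.01,14,0,0,0.05,0.15,-0.04,0,22,0,1,0.05,0.2,-0.049,0.02,28,0,1.4,0.05,0.25,-0.049,0.04,28.3,0,1.4,0.05,0.2916,-0.0494,0.0532,28.3,0,1.4,0.05,0.2916,-0.0494,0.0532,28.3,0,1.4,0.05,0.2916,-0.0494,0.0532,28.3,0,1.4,0.05]}}

```text
time: 16.6
tool_pos: [0.46, -0.0218, 0.1157]
ee_rot: [-3.132, -0.006, 1.573]
wrist_force: [-0.5, -0.2, -0.5]
width: 0.0501
finger_force: 0.0
```

```bash
python3 -c "
from d import *
st();delta([LID[0],LID[1],.026],down(PI/2))"
```

```text
{'time': 16.6, 'joint_positions': [-0.1741, -0.0633, 1.7244, 0.0048, 1.4906, -0.1767], 'tool_pos': [0.46, -0.0218, 0.1157], 'ee_rot': [-3.1325, -0.0064, 1.573], 'wrist_force': [-0.5411, -0.2128, -0.5288], 'wrist_torque': [-0.0147, -0.082, 0.0403], 'finger_force': 0.0, 'width': 0.0501}
shift [-0.0032, 0.0029, 0.0897] turn [-0.52, -0.37, 0.13] rows 1.4
```

>>> {"name": "servo_tool", "arguments": {"commands": [-0.0025,0.0025,0.04,-0.4,-0.3,0,0.05,-0.0025,0.0025,0.07,-0.4,-0.3,0,0.05,-0.0025,0.0025,0.07,-0.4,-0.3,0,0.05,-0.0025,0.0025,0.07,-0.4,-0.3,0,0.05]}}

```text
time: 17.1
tool_pos: [0.4633, -0.0247, 0.048]
ee_rot: [3.14, -0.001, 1.571]
wrist_force: [0.3, 0.1, 0.1]
width: 0.0497
finger_force: 0.0
```

```bash
python3 -c "
from d import *
st();delta([LID[0],LID[1],.027],down(PI/2))"
```

```text
{'time': 17.1, 'joint_positions': [-0.1766, -0.0064, 1.8114, 0.0014, 1.3349, -0.1768], 'tool_pos': [0.4633, -0.0247, 0.048], 'ee_rot': [3.1398, -0.001, 1.5707], 'wrist_force': [0.3006, 0.1251, 0.082], 'wrist_torque': [-0.031, -0.0357, -0.0292], 'finger_force': 0.0, 'width': 0.0497}
shift [0.0003, -0.0013, 0.021] turn [0.11, -0.06, -0.01] rows 0.3
```

Descend, grip and lift.

>>> {"name": "servo_tool", "arguments": {"commands": [0,-0.001,0.021,0,0,0,0.05,0,-0.001,0.021,0,0,0,0.05,0,-0.001,0.021,0,0,0,0,0,-0.001,0.021,0,0,0,0,0,-0.001,0.021,0,0,0,0,0,-0.001,0.021,0,0,0,0,0,-0.001,-0.01,0,0,0,0,0,-0.001,-0.06,0,0,0,0,0,-0.001,-0.08,0,0,0,0,0,-0.001,-0.08,0,0,0,0]}}

```text
time: 18.35
tool_pos: [0.4626, -0.0241, 0.1284]
ee_rot: [3.138, -0.001, 1.572]
wrist_force: [-0.0, -0.1, -2.4]
width: 0.0193
finger_force: 30.0
```

```bash
python3 - <<'E'
from fit import *
from d import *
st();delta([*POT,.13],down(PI/2))
p0,r0,o=cur();zb=p0[2]-.027
M["lid"]=[cyl(50,8+zb*1e3,12+zb*1e3),cyl(43,zb*1e3,zb*1e3+8)]
fit("lid",[*p0[:2]],[snapshot("scene"),snapshot("top")],False)
st()
E
```

```text
{'time': 18.35, 'joint_positions': [-0.1755, -0.0758, 1.7101, 0.0014, 1.5035, -0.177], 'tool_pos': [0.4626, -0.0241, 0.1284], 'ee_rot': [3.1376, -0.0008, 1.5722], 'wrist_force': [-0.0201, -0.0555, -2.3921], 'wrist_torque': [-0.0039, -0.0325, -0.0138], 'finger_force': 29.9998, 'width': 0.0193}
shift [0.0682, 0.1927, -0.0007] turn [0.23, -0.04, 0.08] rows 3.3Traceback (most recent call last):
  File "<stdin>", line 6, in <module>
  File "fit.py", line 39, in fit
    r=minimize(f,p0[:k],args=(rg,),method="Nelder-Mead",options=dict(initial_simplex=sim,xatol=2e-4,fatol=1e-5,maxiter=150))
    res = _minimize_neldermead(fun, x0, args, callback, bounds=bounds,
                               **options)
    fsim[k] = func(sim[k])
              ~~~~^^^^^^^^
    fx = function(np.copy(x), *(wrapper_args + args))
  File "fit.py", line 34, in f
    return sum(1-np.minimum(a:=cv2.GaussianBlur(sil(n,p,s),(0,0),.7),m).sum()/np.maximum(a,m).sum() for s,m in rg)/len(rg)
           ~~~~~~~~~~~~~~~~~~~~~~~~~~~~~~~~~~~~~~~~~~~~~~~~~~~~~~~~~~~~~~~~~~~~~~~~~~~~~~~~~~~~~~~~~~~~~~~~~~~~~~~^~~~~~~~
ZeroDivisionError: division by zero
```

>>> {"name": "servo_tool", "arguments": {"commands": [0.02,0.06,-0.001,0,0,0,0,0.04,0.12,-0.001,0,0,0,0,0.06,0.17,-0.001,0,0,0,0,0.0682,0.1927,-0.001,0,0,0,0,0.0682,0.1927,-0.001,0,0,0,0,0.0682,0.1927,-0.001,0,0,0,0,0.0682,0.1927,-0.001,0,0,0,0]}}

```text
time: 19.42
tool_pos: [0.653, 0.0441, 0.1278]
ee_rot: [-3.141, -0.001, 1.572]
wrist_force: [0.9, -0.6, -1.2]
width: 0.0195
finger_force: 30.0
```

```bash
python3 - <<'E'
from d import *
st();delta([*POT,.09],down(PI/2));delta([*POT,.073],down(PI/2))
p0,r0,o=cur();zb=p0[2]-.027
t=np.linspace(0,2*np.pi,60)
s=snapshot("scene");im=cv2.resize(s["img"],None,fx=4,fy=4,interpolation=cv2.INTER_CUBIC)
for c,z,r in(((p0[0],p0[1]),zb+.012,.05),(POT,.055,.05)):
    q=proj(s,np.c_[c[0]+r*np.cos(t),c[1]+r*np.sin(t),0*t+z]);cv2.polylines(im,[(q*4+2).astype(int)],True,(0,0,255),1)
c=(4*proj(s,[*POT,.08])[0]).astype(int);cv2.imwrite("pics/lid1.png",im[c[1]-250:c[1]+250,c[0]-250:c[0]+250])
E
```

```text
{'time': 19.425, 'joint_positions': [-0.0199, 0.3495, 1.234, 0.0013, 1.5589, -0.0206], 'tool_pos': [0.653, 0.0441, 0.1278], 'ee_rot': [-3.1408, -0.0013, 1.5715], 'wrist_force': [0.9058, -0.6164, -1.1653], 'wrist_torque': [0.0254, -0.0519, -0.0183], 'finger_force': 29.9998, 'width': 0.0195}
shift [0.0003, 0.0023, 0.0378] turn [-0.05, -0.08, 0.04] rows 0.6
shift [0.0002, 0.0023, 0.0548] turn [-0.05, -0.08, 0.04] rows 0.9
```

View pics/lid1.png

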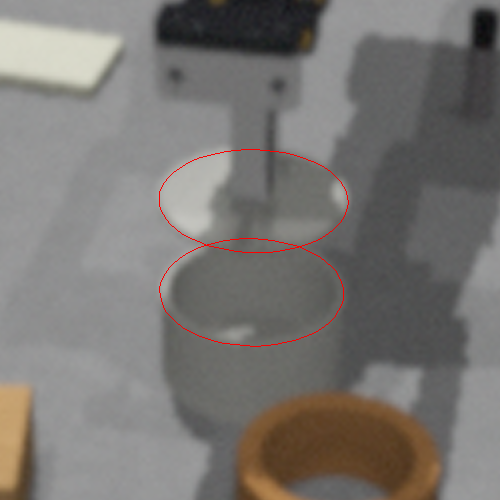

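The lid ring coincides with its predicted ellipse at (253,200), and the pot rim with its own at (252,292). I'll lower it.

>>> {"name": "servo_tool", "arguments": {"commands": [0.0002,0.002,0.02,0,0,0,0,0.0002,0.002,0.036,0,0,0,0,0.0002,0.002,0.036,0,0,0,0,0.0002,0.002,0.036,0,0,0,0]}}

```text
time: 19.98
tool_pos: [0.6559, 0.0449, 0.0915]
ee_rot: [-3.141, -0.001, 1.572]
wrist_force: [-0.6, -0.2, -0.8]
width: 0.0198
finger_force: 30.0
```

```bash
python3 -c "
from d import *
st();delta([*POT,.074],down(PI/2))"
```

```text
{'time': 19.975, 'joint_positions': [-0.0187, 0.3756, 1.2729, 0.0015, 1.4937, -0.0202], 'tool_pos': [0.6559, 0.0449, 0.0915], 'ee_rot': [-3.141, -0.0015, 1.5722], 'wrist_force': [-0.5577, -0.155, -0.7776], 'wrist_torque': [-0.005, -0.113, 0.0066], 'finger_force': 29.9998, 'width': 0.0198}
shift [-0.0005, -0.0007, 0.0175] turn [-0.03, -0.08, 0.08] rows 0.3
```

>>> {"name": "servo_tool", "arguments": {"commands": [-0.0005,-0.0006,0.006,0,0,0,0,-0.0005,-0.0006,0.012,0,0,0,0,-0.0005,-0.0006,0.016,0,0,0,0,-0.0005,-0.0006,0.0175,0,0,0,0,-0.0005,-0.0006,0.0175,0,0,0,0]}}

```text
time: 20.6
tool_pos: [0.6553, 0.0444, 0.0741]
ee_rot: [-3.141, -0.001, 1.572]
wrist_force: [-1.0, 0.5, -1.3]
width: 0.0194
finger_force: 30.0
```

```bash
python3 -c "
from d import *
st();delta([*POT,.074],down(PI/2))"
```

```text
{'time': 20.6, 'joint_positions': [-0.0194, 0.3853, 1.2954, 0.0015, 1.4613, -0.021], 'tool_pos': [0.6553, 0.0444, 0.0741], 'ee_rot': [-3.1412, -0.0015, 1.5722], 'wrist_force': [-0.9644, 0.4569, -1.304], 'wrist_torque': [-0.075, -0.1022, -0.0269], 'finger_force': 29.9997, 'width': 0.0194}
shift [0.0, -0.0001, 0.0001] turn [-0.02, -0.08, 0.08] rows 0.0
```

>>> {"name": "servo_tool", "arguments": {"commands": [0,0,0.001,0,0,0,0,0,0,0.0015,0,0,0,0,0,0,0.0015,0,0,0,0]}}

```text
time: 20.98
tool_pos: [0.6556, 0.0444, 0.0733]
ee_rot: [3.141, -0.001, 1.572]
wrist_force: [-0.7, -0.2, 0.2]
width: 0.0191
finger_force: 30.0
```

Contact has begun. I'll release and lift away.

>>> {"name": "servo_tool", "arguments": {"commands": [0,0,0,0,0,0,0.04,0,0,0,0,0,0,0.04,0,0,0,0,0,0,0.04,0,0,-0.03,0,0,0,0.04,0,0,-0.08,0,0,0,0.04,0,0,-0.13,0,0,0,0.04,-0.02,-0.05,-0.16,0,0,0,0.04,-0.04,-0.11,-0.16,0,0,0,0.04,-0.05,-0.17,-0.16,0,0,0,0.04,-0.05,-0.2,-0.16,0,0,0,0.04]}}

```text
time: 22.22
tool_pos: [0.453, -0.0066, 0.2332]
ee_rot: [3.141, -0.001, 1.571]
wrist_force: [0.6, 0.1, 0.9]
width: 0.0401
finger_force: 0.0
```

```bash
python3 - <<'E'
from fit import *
from d import *
st();t=np.linspace(0,2*np.pi,60);a=[]
for n in("top","scene"):
    s=snapshot(n);im=cv2.resize(s["img"],None,fx=4,fy=4,interpolation=cv2.INTER_CUBIC)
    for r,z in((.05,.059),(.01,.089)):
        q=proj(s,np.c_[POT[0]+r*np.cos(t),POT[1]+r*np.sin(t),0*t+z]);cv2.polylines(im,[(q*4+2).astype(int)],True,(0,0,255),1)
    for P,w in(([*POT,.06],130),([CL[0],CL[1],.08],260)):
        c=(4*proj(s,P)[0]).astype(int);a.append(im[c[1]-150:c[1]+150,c[0]-w:c[0]+w])
    for k in("lid","brush","spindle"):
        b=spotter.trace(k,s);print(n,k,[(round(x["conf"],2),np.round(x["box"]).tolist()) for x in b[:1]])
cv2.imwrite("pics/end.png",np.vstack([np.hstack(a[:2]),np.hstack(a[2:])]))
E
```

```text
{'time': 22.225, 'joint_positions': [-0.1408, -0.134, 1.5546, 0.0012, 1.7204, -0.1407], 'tool_pos': [0.453, -0.0066, 0.2332], 'ee_rot': [3.1408, -0.0011, 1.5709], 'wrist_force': [0.5669, 0.128, 0.9031], 'wrist_torque': [-0.0266, -0.0582, -0.0173], 'finger_force': 0.0, 'width': 0.0401}
top lid [(0.73, [276.0, 145.0, 39.0, 44.0])]
top brush [(0.58, [413.0, 207.0, 81.0, 9.0])]
top spindle [(0.57, [197.0, 202.0, 16.0, 73.0])]
scene lid [(0.66, [307.0, 210.0, 46.0, 30.0])]
scene brush [(0.47, [161.0, 172.0, 69.0, 9.0])]
scene spindle [(0.64, [160.0, 174.0, 72.0, 10.0])]
```

View pics/end.png

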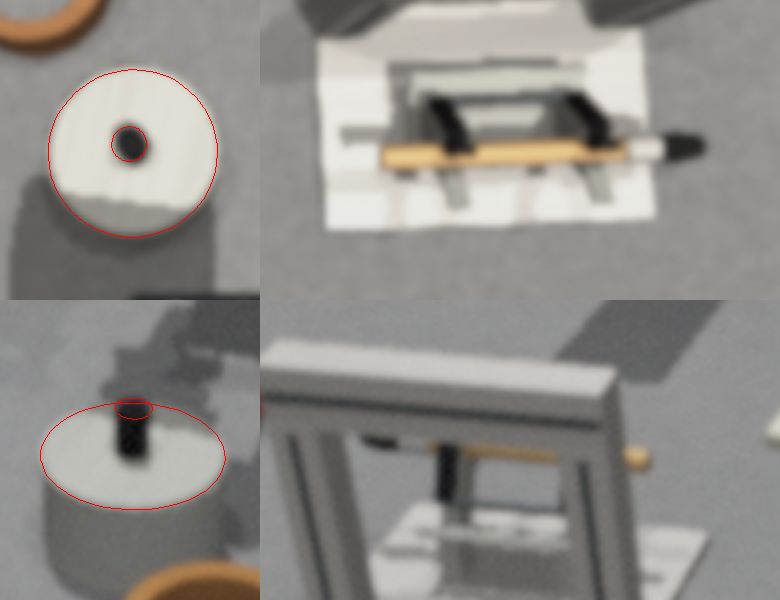

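The lid sits level and concentric on the pot, filling the expected outline at (132,152) and (132,457). The brush is in the clip with both jaw noses over the stick at (455,145) and (600,140). I'm handing the job in.

```bash
python3 -c "
from bench import close_job
print(close_job())"
```

```text
the job is handed in; nothing more can be done
None
```

I dipped the brush, seated it in the clip with the jaw closed over it, put the lid on the pot, and handed the job in at about 22.5 s; the judge's verdict was not shown.

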